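# Sort the mixed-up plug gauges back into their V-rests

## Task

The four plug gauges on the gauge board have been put back in one another's V-rests: bring each into the rest of its own colour, lying in both grooves and centred along the rest, using the empty grey rest to park one on the way (it is empty again at the end). Set every gauge down in its grooves rather than letting it drop, never lay one on the board or the bench where its ground faces pick up grit, and leave the cup of studs standing where it is.

Things in the scene. Friction and masses are not known exactly. Their poses are not given: they have to be found in the camera images.
- gauge_red: red plug gauge, thickest of four: round handle sleeve 28 mm thick, 84 mm long, red over the middle 54 mm; steel member 22 mm thick on each end (119 mm over all), about 260 g. Origin on the axis at mid-sleeve; x along the axis, either way round is right. Seated, the axis is 52 mm above the rest's origin (70 mm above the bench). Grasp across mid-sleeve, between the cheeks.
- gauge_blue: blue plug gauge, second thickest of four: round handle sleeve 24 mm thick, 84 mm long, blue over the middle 54 mm; steel member 18 mm thick on each end (119 mm over all), about 200 g. Origin on the axis at mid-sleeve; x along the axis, either way round is right. Seated, the axis is 49 mm above the rest's origin (67 mm above the bench). Grasp across mid-sleeve, between the cheeks.
- gauge_green: green plug gauge, second thinnest of four: round handle sleeve 21 mm thick, 84 mm long, green over the middle 54 mm; steel member 15 mm thick on each end (119 mm over all), about 160 g. Origin on the axis at mid-sleeve; x along the axis, either way round is right. Seated, the axis is 47 mm above the rest's origin (65 mm above the bench). Grasp across mid-sleeve, between the cheeks.
- gauge_yellow: yellow plug gauge, thinnest of four: round handle sleeve 18 mm thick, 84 mm long, yellow over the middle 54 mm; steel member 12 mm thick on each end (119 mm over all), about 120 g. Origin on the axis at mid-sleeve; x along the axis, either way round is right. Seated, the axis is 45 mm above the rest's origin (63 mm above the bench). Grasp across mid-sleeve, between the cheeks.
- rest_red: red V-rest fixed on the plywood gauge board: the red gauge's place. Painted base 100 x 58 x 8 mm; two metal cheeks 12 mm thick, 52 wide, tops 50 mm up, 56 mm clear between them, each with a 90-degree V-groove 36 wide, 18 deep. Origin at the centre of its underside, 18 mm above the bench; x along the grooves. All alike, parallel, 120 mm or more apart across the grooves or 140 mm along.
- rest_blue: blue V-rest fixed on the plywood gauge board: the blue gauge's place. Painted base 100 x 58 x 8 mm; two metal cheeks 12 mm thick, 52 wide, tops 50 mm up, 56 mm clear between them, each with a 90-degree V-groove 36 wide, 18 deep. Origin at the centre of its underside, 18 mm above the bench; x along the grooves. All alike, parallel, 120 mm or more apart across the grooves or 140 mm along.
- rest_green: green V-rest fixed on the plywood gauge board: the green gauge's place. Painted base 100 x 58 x 8 mm; two metal cheeks 12 mm thick, 52 wide, tops 50 mm up, 56 mm clear between them, each with a 90-degree V-groove 36 wide, 18 deep. Origin at the centre of its underside, 18 mm above the bench; x along the grooves. All alike, parallel, 120 mm or more apart across the grooves or 140 mm along.
- rest_yellow: yellow V-rest fixed on the plywood gauge board: the yellow gauge's place. Painted base 100 x 58 x 8 mm; two metal cheeks 12 mm thick, 52 wide, tops 50 mm up, 56 mm clear between them, each with a 90-degree V-groove 36 wide, 18 deep. Origin at the centre of its underside, 18 mm above the bench; x along the grooves. All alike, parallel, 120 mm or more apart across the grooves or 140 mm along.
- rest_grey: grey V-rest fixed on the plywood gauge board: empty at first. Painted base 100 x 58 x 8 mm; two metal cheeks 12 mm thick, 52 wide, tops 50 mm up, 56 mm clear between them, each with a 90-degree V-groove 36 wide, 18 deep. Origin at the centre of its underside, 18 mm above the bench; x along the grooves. All alike, parallel, 120 mm or more apart across the grooves or 140 mm along.
- stud_cup: white cup with metal studs in it, 66 mm wide, 73 mm high, standing loose on the bench beside the board; a bystander. Origin at the centre of its underside, z up.
Not all that is in view belongs to the job. Leave any turquoise look-alike of the gauge_green alone.

How it is judged:
By the outcome, as a careful person would: the job done as asked, in the order asked, and still so for the second after the job is handed in, with the robot touching nothing.
It also fails if it takes over 120 s, if anything falls off the work surface, if the arm or the gripper's body presses on something with over 40 N, if the wrist force passes 120 N, or if a joint passes its speed limit or range.

## Robot

A 6-joint arm with a two-finger parallel gripper is mounted at the origin on a cart in front of the work surface, level with it; the furniture and walls round the work are solid. World frame = base frame: x ahead of the robot, y to its left, z up, the work surface at z = 0. Lengths are in mm, angles in rad, forces in N, time in s.
With the tool pointing down it reaches from about 350 to 975 mm from the base axis. Payload 7.1 kg.
Tool frame: the origin (TCP) lies at the centre of the arm's flange, where the gripper is bolted on; the fingertips stand 182 mm ahead of it and the grasp point (between the pads) lies 163 mm ahead of it; x points along the fingers, y is the direction in which the jaws open and shut, and the axes are right-handed (so a half turn about x gives the same grasp; the last joint's range is limited). The gripper opens to 88 mm and grips with 3 to 60 N. Pads are 20 mm wide; open, the fingers measure 115 mm over their backs; the gripper's body (75 mm by 178 mm) begins 61 mm behind the grasp point.
Start: joints at [-0.019, 0.423, 1.63, -0, 1.089, -0.019], TCP at [624.985, 0.026, 404.675] pointing down, gripper open.
Joint ranges: [-3, 3], [-0.9, 2.11], [0.09, 2.58], [-1.31, 4.45], [0.11, 2.69], [-2.54, 2.54]. Speed limits (rad/s): [2.39, 2.39, 3.01, 3.14, 3.14, 3.14].

## Interface

Orientations are given as a rotation vector (axis times angle).
In Python, from workcell import readout, viewer, workorder, models gives the robot as it stands. The module is installed in compiled form; this text tells all that it offers.
- The arm moves only by the tool apply_moves, never from a script. Its argument "commands" is a list that holds one entry, the list of rows, each a list of 4 numbers: the shift along the world's x, y, z in m, then the turn about the world's z in rad. A call has 1 to 8 rows; each row is the pose to reach, as a shift and turn from the pose commanded when the call began; what a row does not reach only later rows make up. A row lasts 1/8 s, in which the tool goes at most 62.5 mm and 10.7 degrees, less where a joint would pass 70% of its speed; a pose out of reach is approached as far as the arm can. A call with a gripper value outside its range is refused whole. "gripper" is the finger opening in m, from 0 to 0.0878, set as the call begins (left out, the last holds). The fingers move at their own pace and stop on an object; the grip force is fixed at half the most. Time passes only in rows, so rows that repeat a pose let the fingers close. It gives the time, the measured TCP pose, the force and the opening at its end, in the units of the state.
- readout.get_obs(): the state, without advancing time (a new reading comes with each control period).
- viewer.get_image(name): name is "scene" or "side" or "wrist"; returns a dict with "color" (384x512x3 uint8, red, green, blue), "vertical_fov" (degrees; the focal length in pixels is half the picture's height over the tangent of half this angle, whatever the lens; pixels are square), "cx", "cy" (the principal point, pixels), "D" ([k1, k2, p1, p2, k3] as OpenCV has them; the pictures are not rectified), "rvec" (rotation vector, rad) and "tvec" (3), from world to camera coordinates, as OpenCV has them. Camera axes: x right, y down, z forward; pixel columns grow to the right and rows downward; lengths in mm; the calibration is good to about 2 mm. A picture is of the moment at which its call begins. There is no depth.
- workorder.close_job(): hands the job in, once; it reports no verdict.
Trained networks look in the newest picture that a camera, given by its name, has taken for a name from the list of things; names that differ only in an ending like _2 or _b are one class to them, and where a whole thing is asked for, a point or a joint stands for the part that bears it (a point fixed in the world has none). Each returns a list of dicts, best first, with "conf" (0 to 1); they miss things now and then, are a little off and sometimes report something else, mostly with a low value. They report only what shows in the picture. A call takes as long as a camera call. They do not tell look-alikes from the thing itself.
- models.search_frame(camera, label): "position" ([x, y, z] in mm, in world coordinates, good to about 4 mm: the middle of the surface that is visible of it).
- models.place_of(camera, label): "position" ([x, y, z] in mm, in world coordinates, good to about 4 mm: a listed point, or the origin of a listed thing).
The state is a dict: "t": time; "qpos": joint angles; "qvel": joint speeds; "joint_torque": joint torques, N m; "ee_pos": TCP position; "orientation": TCP orientation; "ft_force": force on the tool from outside, world axes, zero at the start; "moment": the same for the moment, N m; "width": finger opening in mm.
Only numpy, scipy, OpenCV 4.12 (cv2) and the standard library are available. Lean on these libraries where they do the work, as an engineer would, in place of code of your own. Each camera call takes 0.05 s, during which the arm holds its last target.

## Working session

There is one attempt and no reset: what is moved stays moved. The work goes in short steps, Python scripts to look and compute and a tool call to move; the robot and the scene stay as the last step left them, time stands still between calls to the robot, and variables do not carry over. Pictures are saved under pics/ and viewed, and the job is handed in when it is done.

Besides the shell and the picture viewer there is one more tool, called after "Emit:" as a command line: name --argument value ..., lists and objects as JSON in quotes. apply_moves: Moves the arm, as the interface text tells. Its arguments: {"type":"object","properties":{"commands":{"type":"array","items":{"type":"array","items":{"type":"array","items":{"type":"number"}}}},"gripper":{"type":"number"}},"required":["commands"]}

```bash
mkdir -p pics
cat > h.py <<'E'
import numpy as np, cv2
from workcell import readout, viewer, workorder, models
def snap(cam,fn):
    im=viewer.get_image(cam); cv2.imwrite('pics/'+fn,im['color'][:,:,::-1]); return im
def K(im):
    f=im['color'].shape[0]/2/np.tan(np.radians(im['vertical_fov'])/2)
    return np.array([[f,0,im['cx']],[0,f,im['cy']],[0,0,1.]])
def ray(im,uv):
    p=cv2.undistortPoints(np.array(uv,float).reshape(-1,1,2),K(im),np.array(im['D'],float)).reshape(-1,2)
    R=cv2.Rodrigues(np.array(im['rvec'],float))[0]; t=np.array(im['tvec'],float).ravel()
    d=np.c_[p,np.ones(len(p))]@R; c=-R.T@t
    return c,d
def atz(im,uv,z):
    c,d=ray(im,uv); return c+d*((z-c[2])/d[:,2:3])
def proj(im,P):
    return cv2.projectPoints(np.array(P,float).reshape(-1,1,3),np.array(im['rvec'],float),np.array(im['tvec'],float),K(im),np.array(im['D'],float))[0].reshape(-1,2)
E
python3 - <<'E'
from h import *
np.set_printoptions(precision=1,suppress=True)
for c in ['scene','side','wrist']:
    im=snap(c,c+'0.png'); print(c,im['vertical_fov'],im['D'],-cv2.Rodrigues(np.array(im['rvec']))[0].T@np.array(im['tvec']).ravel())
    for n in ['gauge_red','gauge_blue','gauge_green','gauge_yellow','rest_red','rest_blue','rest_green','rest_yellow','rest_grey','stud_cup']:
        print(n,[(np.array(r['position']),round(r['conf'],2)) for r in models.place_of(c,n)][:3])
o=readout.get_obs();print(o)
E
```

```text
scene 54.69679341338523 [-0.1  0.   0.   0.   0. ] [ 160.2 -561.8  665. ]
gauge_red [(array([631.3, 117. ,  67.8]), 0.84)]
gauge_blue [(array([477.8, 141.6,  67.9]), 0.87)]
gauge_green [(array([ 524.1, -109. ,   65.8]), 0.93), (array([ 413.8, -304.7,    7.7]), 0.72)]
gauge_yellow [(array([503.7,   8.9,  64.5]), 0.65)]
rest_red [(array([506.3,  13.7,  16.6]), 0.82)]
rest_blue [(array([ 528.6, -106.8,   19.7]), 0.95), (array([ 523.4, -107.6,   65. ]), 0.35)]
rest_green [(array([630.5, 109.6,  19.9]), 0.56)]
rest_yellow [(array([476.8, 141.9,  16.8]), 0.73)]
rest_grey [(array([661.7, -23.5,  18.4]), 0.72)]
stud_cup [(array([ 566.1, -274.1,    2. ]), 0.66)]
side 43.16774570821665 [-0.2  0.   0.   0.   0. ] [257.3 821.2 731. ]
gauge_red [(array([627.4, 115. ,  69.7]), 0.96), (array([ 562. , -277.5,   -0.7]), 0.4)]
gauge_blue [(array([475. , 137.3,  69.2]), 0.78)]
gauge_green [(array([ 525.3, -112.9,   61.9]), 0.57), (array([ 415.8, -308.1,   11.8]), 0.51)]
gauge_yellow [(array([503.4,  10.6,  62.4]), 0.77)]
rest_red [(array([495.7,  15.5,  19.5]), 0.81)]
rest_blue [(array([ 525. , -110.1,
[... 411 characters left out ...]
-110.8,   68.1]), 0.87)]
gauge_yellow [(array([499.7,  11.9,  60.9]), 0.95)]
rest_red [(array([498.9,   9.6,  17.2]), 0.62)]
rest_blue [(array([ 524.1, -110.9,   18. ]), 0.88)]
rest_green [(array([632.5, 115.2,  18. ]), 0.63)]
rest_yellow []
rest_grey [(array([660.2, -28.5,  16.4]), 0.81)]
stud_cup [(array([ 564.4, -279.1,   -0.1]), 0.76)]
{'t': 1.65, 'qpos': array([-0. ,  0.4,  1.6,  0. ,  1.1, -0. ]), 'qvel': array([-0.,  0., -0.,  0., -0.,  0.]), 'joint_torque': array([ -0. , -54.5, -27.4,   0.1,   0. ,  -0. ]), 'ee_pos': array([625. ,   0. , 404.7]), 'orientation': array([ 1.2,  1.2, -1.2]), 'ft_force': array([-0.1,  0.1, -0.7]), 'moment': array([0., 0., 0.]), 'width': 87.59267932564379}
```

View pics/scene0.png

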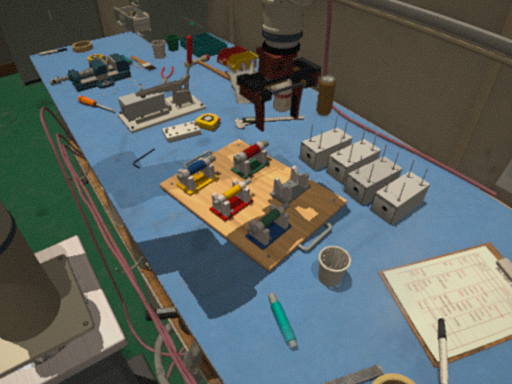

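View pics/side0.png

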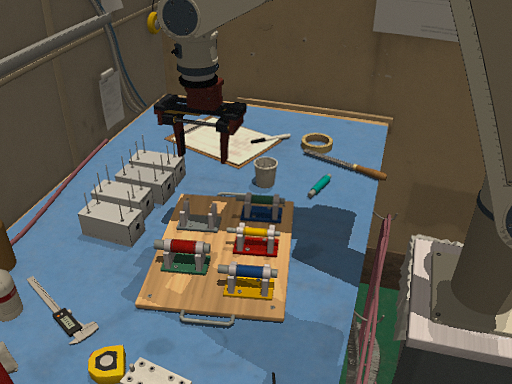

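View pics/wrist0.png

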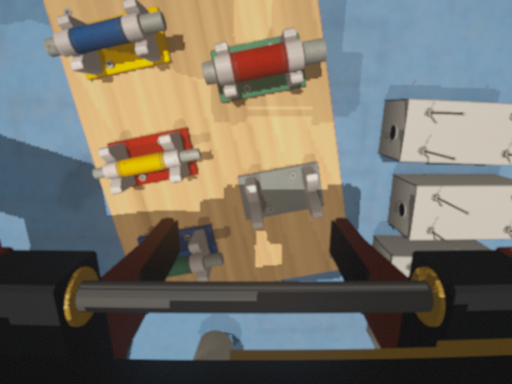

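The pictures show yellow lying in the red rest, green in blue, red in green and blue in yellow, with grey empty (wrist px ~285,190). The turquoise look-alike is on the bench at scene px 283,320. Next I measure the gauge axes by colour segmentation.

```bash
cat >> h.py <<'E'
AX={'red':70,'blue':67,'green':65,'yellow':63}
EXP={'red':(630,115),'blue':(476,140),'green':(525,-110),'yellow':(502,10)}
def mask(im,col):
    h=cv2.cvtColor(im['color'],cv2.COLOR_RGB2HSV).astype(int); H,S,V=h[...,0],h[...,1],h[...,2]
    m={'red':((H<8)|(H>172))&(S>130)&(V>50),'blue':(H>100)&(H<125)&(S>110)&(V>30),'green':(H>60)&(H<100)&(S>60)&(V>25),'yellow':(H>20)&(H<33)&(S>150)&(V>100)}[col]
    return m.astype(np.uint8)*255
def gauge(im,col,exp,z):
    # blob near the expected point; endpoints via PCA axis -> world
    m=mask(im,col); p=proj(im,[[*exp,z]])[0]
    w=proj(im,[[exp[0]+40,exp[1],z],[exp[0],exp[1]+40,z]]); r=np.abs(w-p).max()*1.0
    g=np.zeros_like(m); cv2.circle(g,tuple(int(v) for v in p),int(r),255,-1); m&=g
    n,l,s,c=cv2.connectedComponentsWithStats(m)
    if n<2: return None
    k=1+np.argmax(s[1:,4]); ys,xs=np.where(l==k)
    (cx,cy),(a,b),ang=cv2.minAreaRect(np.c_[xs,ys].astype(np.float32))
    pts=np.c_[xs,ys].astype(float); mu=pts.mean(0); u,sv,vt=np.linalg.svd(pts-mu,full_matrices=False)
    W=atz(im,[mu,mu+vt[0]*20,mu-vt[0]*20,(cx,cy)],z); d=W[1]-W[2]
    if d[0]<0:d=-d
    return mu,len(xs),(round(a,1),round(b,1)),W[0][:2],W[3][:2],np.degrees(np.arctan2(d[1],d[0]))
E
python3 - <<'E'
from h import *
np.set_printoptions(precision=1,suppress=True)
for c in ['wrist','scene','side']:
    im=viewer.get_image(c)
    for k in AX: print(c,k,gauge(im,k,EXP[k],AX[k]))
    big=cv2.resize(im['color'][:,:,::-1],None,fx=1,fy=1)
    if c=='wrist': cv2.imwrite('pics/w1.png',cv2.resize(im['color'][:300,30:350,::-1],(800,750*1))[:600])
E
```

```text
wrist red (array([259.5,  62. ]), 1595, (29.4, 55.3), array([630.6, 115.4]), array([630.5, 115.3]), np.float64(11.001208174482828))
wrist blue (array([94.4, 34.7]), 1006, (24.5, 47.8), array([469.5, 142.5]), array([468.9, 142.1]), np.float64(9.814859111218805))
wrist green (array([178.4, 267.6]), 195, (14.1, 20.5), array([ 535.2, -110.7]), array([ 533.9, -109. ]), np.float64(28.718129159703693))
wrist yellow (array([140.2, 164.5]), 747, (16.3, 48.0), array([501.5,  12.9]), array([501.5,  12.8]), np.float64(10.120475666394684))
scene red (array([251.8, 150.4]), 133, (9.6, 15.3), array([635.8, 116.6]), array([635.2, 116.1]), np.float64(7.222618943020298))
scene blue (array([196. , 166.1]), 132, (8.0, 16.5), array([479.2, 145.9]), array([479.9, 146.4]), np.float64(1.9788644559748667))
scene green (array([270.1, 217.5]), 154, (9.1, 19.0), array([ 526.9, -111.3]), array([ 527.1, -111.8]), np.float64(16.48075177512868))
scene yellow (array([232.2, 190.8]), 110, (6.4, 17.2), array([506.8,  14.7]), array([506.9,  15. ]), np.float64(9.544682575396278))
side red (array([182.7, 245.9]), 297, (24.7, 12.6), array([631.6, 113. ]), array([632.4, 113.7]), np.float64(9.137079227218573))
side blue (array([248.8, 271. ]), 282, (26.0, 10.8), array([475.6, 140.4]), array([475.6, 140.4]), np.float64(11.07571470124307))
side green (array([261.7, 199.1]), 169, (21.2, 8.6), array([ 524.3, -113.5]), array([ 524.9, -114.1]), np.float64(14.242398227833792))
side yellow (array([255.3, 231.2]), 155, (23.5, 7.8), array([502.7,   8.9]), array([503.9,   9.8]), np.float64(8.23366771846012))
```

View pics/w1.png

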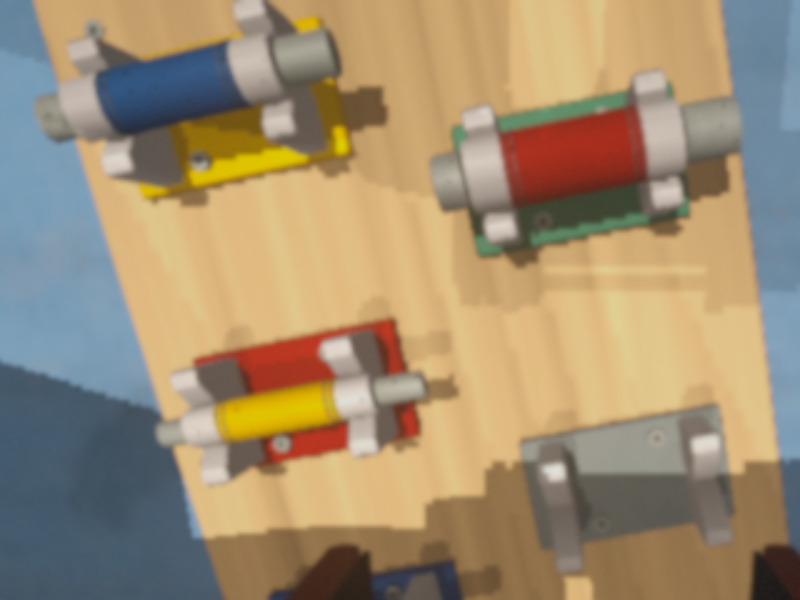

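Emit:
apply_moves --commands '[[[-0.02,0.002,0,-0.174],[-0.04,0.004,0,-0.349],[-0.06,0.006,0,-0.523],[-0.08,0.008,0,-0.698],[-0.1,0.01,0,-0.872],[-0.12,0.01,0,-1.047],[-0.135,0.01,0,-1.221],[-0.135,0.01,0,-1.396]]]'

```text
t: 2.8
ee_pos: [489.0, 10.1, 404.8]
orientation: [2.133, 0.181, -2.133]
ft_force: [1.4, -0.7, -0.7]
width: 87.8
```

Emit:
apply_moves --commands '[[[0,0,0,0],[0,0,0,0]]]'

```text
t: 3.05
ee_pos: [490.1, 10.0, 404.8]
orientation: [2.128, 0.19, -2.128]
ft_force: [-1.0, 0.3, 0.1]
width: 88.1
```

Run:
```python
from h import *
np.set_printoptions(precision=1,suppress=True)
o=readout.get_obs();print(o['t'],o['ee_pos'],o['orientation'],o['ft_force'],o['qpos'])
im=snap('wrist','w2.png')
for k in AX: print(k,gauge(im,k,EXP[k],AX[k]))
for n in ['gauge_red','gauge_blue','gauge_green','gauge_yellow','rest_red','rest_blue','rest_green','rest_yellow','rest_grey']:
        print(n,[(np.array(r['position']),round(r['conf'],2)) for r in models.place_of('wrist',n)][:2])
import pickle; pickle.dump(im,open('w2.pkl','wb'))
```

```text
3.05 [490.1  10.  404.8] [ 2.1  0.2 -2.1] [-1.   0.3  0.1] [-0.   0.2  1.9  0.   1.   1.4]
red (array([171.7,  21.5]), 1273, (46.3, 29.1), array([626.2, 114.4]), array([625.3, 114.5]), np.float64(13.275240942976465))
blue (array([128.3, 170.2]), 570, (40.7, 15.5), array([473.4, 145.4]), array([473.1, 144.9]), np.float64(10.260624828742955))
green (array([369.2, 166.3]), 850, (19.3, 47.1), array([ 523.1, -110. ]), array([ 523.7, -109.6]), np.float64(9.997972468927316))
yellow (array([254.2, 167.7]), 491, (42.0, 15.0), array([499.1,  11.9]), array([500.9,  13. ]), np.float64(9.69530776132533))
gauge_red [(array([633.3, 115.5,  69.2]), 0.61), (array([500.4,  11.1,  17.7]), 0.25)]
gauge_blue [(array([476.3, 141.8,  66.4]), 0.94)]
gauge_green [(array([ 527.2, -112. ,   69.4]), 0.74), (array([ 417.2, -306.4,    9.2]), 0.73)]
gauge_yellow [(array([499.6,  12.6,  63.4]), 0.83), (array([ 566.4, -273.3,    1.6]), 0.61)]
rest_red [(array([499. ,  10.1,  20.1]), 0.89)]
rest_blue [(array([ 526.1, -110. ,   17.1]), 0.86)]
rest_green [(array([633.6, 115.1,  18. ]), 0.8), (array([501. ,  12.5,  64.6]), 0.43)]
rest_yellow [(array([475.5, 141.2,  19.4]), 0.98)]
rest_grey [(array([660.4, -26.5,  14. ]), 0.94)]
```

View pics/w2.png

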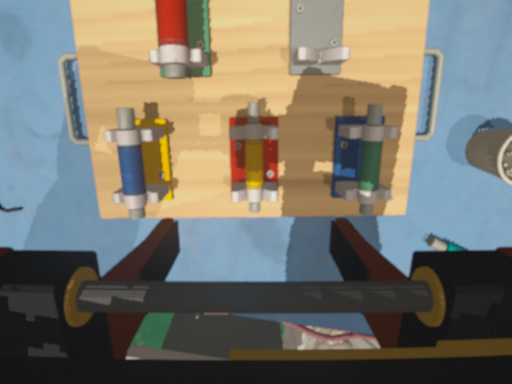

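```bash
cat >> h.py <<'E'
YAW=np.radians(10)
def tf(xy,P,yaw=YAW):
    c,s=np.cos(yaw),np.sin(yaw); P=np.array(P,float); Q=P.copy()
    Q[:,0]=xy[0]+c*P[:,0]-s*P[:,1]; Q[:,1]=xy[1]+s*P[:,0]+c*P[:,1]; return Q
def rect(x0,x1,y0,y1,z): return [[x0,y0,z],[x1,y0,z],[x1,y1,z],[x0,y1,z]]
def drawrest(img,im,xy,S,off,col,yaw=YAW):
    for R in [rect(-50,50,-29,29,26),rect(-40,-28,-26,26,68),rect(28,40,-26,26,68)]:
        p=(proj(im,tf(xy,R,yaw))-off+.5)*S; cv2.polylines(img,[np.int32(p)],True,col,1)
def drawg(img,im,xy,z,S,off,col,yaw=YAW):
    p=(proj(im,tf(xy,[[-59.5,0,z],[-42,0,z],[-27,0,z],[27,0,z],[42,0,z],[59.5,0,z]],yaw))-off+.5)*S
    for q in p: cv2.circle(img,tuple(np.int32(q)),3,col,1)
E
cat > ov.py <<'E'
from h import *
import pickle
R={'red':(500,11.5),'blue':(526,-110),'green':(632,114.5),'yellow':(476,141),'grey':(660,-27)}
G={'red':(631,115.5),'blue':(475.5,141),'green':(525.5,-111),'yellow':(501,12)}
if __name__=='__main__':
    im=pickle.load(open('w2.pkl','rb'))
    S=3
    for nm,(x0,y0,x1,y1) in {'a':(70,80,280,230),'b':(215,80,425,230),'c':(140,0,360,85)}.items():
        img=cv2.resize(im['color'][y0:y1,x0:x1,::-1],None,fx=S,fy=S,interpolation=cv2.INTER_CUBIC)
        off=np.array([x0,y0])
        for k in R: drawrest(img,im,R[k],S,off,(255,255,0))
        for k in G: drawg(img,im,G[k],AX[k],S,off,(255,0,255))
        cv2.imwrite(f'pics/ov_{nm}.png',img)
E
python3 ov.py
```

```text
(no output)
```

View pics/ov_a.png

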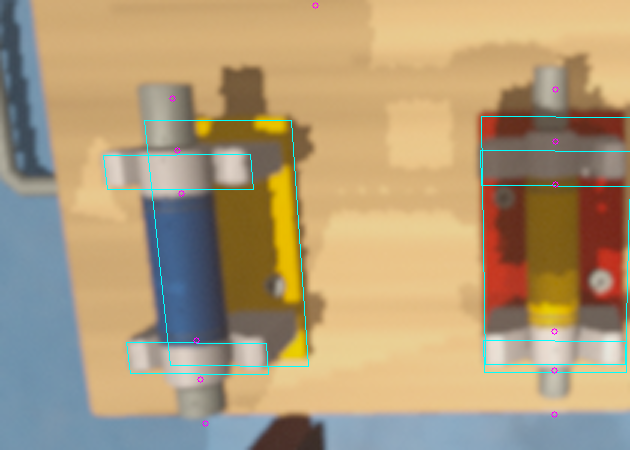

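View pics/ov_b.png

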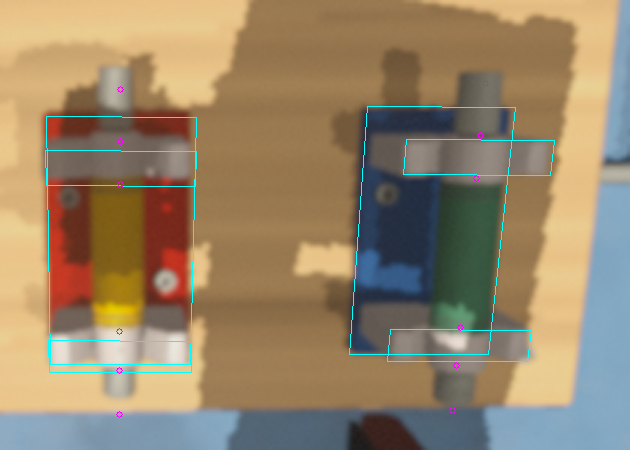

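View pics/ov_c.png

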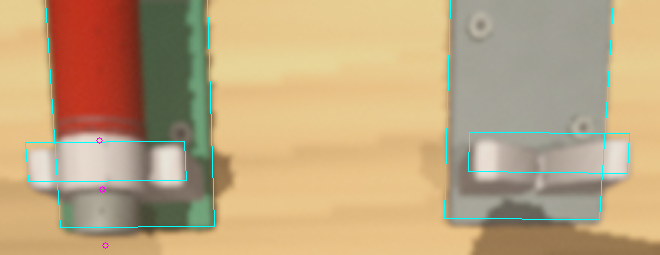

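Run:
```python
from h import *
import pickle
im=pickle.load(open('w2.pkl','rb'))
def crop(x0,y0,x1,y1,S):
    img=cv2.resize(im['color'][y0:y1,x0:x1,::-1],None,fx=S,fy=S,interpolation=cv2.INTER_LANCZOS4)
    for x in range(x0,x1,10): cv2.line(img,((x-x0)*S,0),((x-x0)*S,6 if x%50 else 14),(0,0,0),1)
    for y in range(y0,y1,10):
        cv2.line(img,(0,(y-y0)*S),(6,(y-y0)*S),(0,0,0),1); cv2.putText(img,str(y),(8,(y-y0)*S+4),0,.35,(0,0,0),1)
    return img
A=crop(100,95,180,225,4); B=crop(222,95,287,225,4)
cv2.imwrite('pics/z1.png',np.hstack([A,B]))
C=crop(328,95,403,225,4); D=crop(150,0,220,130,4)
cv2.imwrite('pics/z2.png',np.hstack([C,D]))
```

```text
(no output)
```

View pics/z1.png

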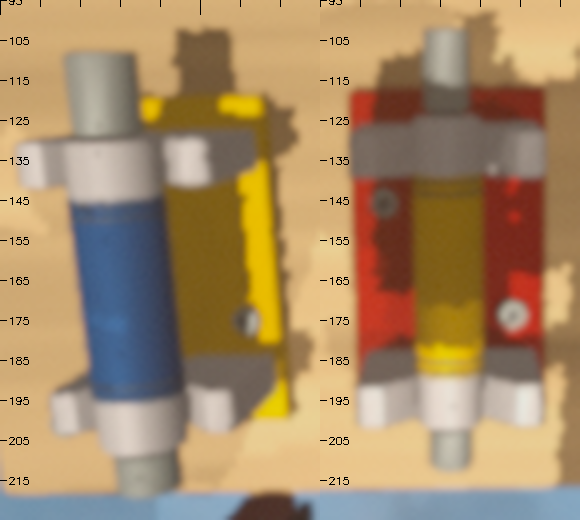

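View pics/z2.png

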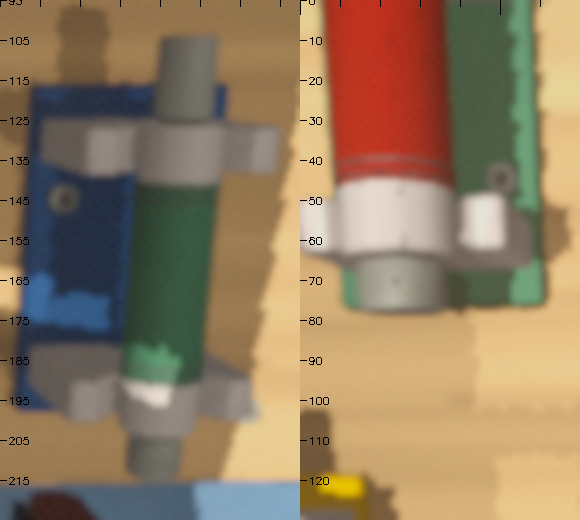

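Run:
```python
from h import *
import pickle
from ov import R,G
np.set_printoptions(precision=1,suppress=True)
im=pickle.load(open('w2.pkl','rb'))
rm={'red':11,'blue':9,'green':7.5,'yellow':6}; rs={'red':14,'blue':12,'green':10.5,'yellow':9}
th=np.linspace(0,2*np.pi,72)
obs={'yellow':(102,123.5,139.5,188,201.5,212.5),'blue':(107.5,129,144.5,194.5,208,219),'green':(103.5,125.5,141,190.5,203.5,214),'red':(None,None,None,45,63.5,78)}
def circ(k,x,r):
    p=proj(im,tf(G[k],np.c_[np.full(72,x),r*np.cos(th),AX[k]+r*np.sin(th)])); return p[:,1]
for k in obs:
    f=[circ(k,59.5,rm[k]).min(),circ(k,42,rs[k]).min(),None,None,circ(k,-42,rs[k]).max(),circ(k,-59.5,rm[k]).max()]
    # colour bounds seen at sleeve top
    f[2]=proj(im,tf(G[k],[[27,0,AX[k]+rs[k]]]))[0,1]; f[3]=proj(im,tf(G[k],[[-27,0,AX[k]+rs[k]]]))[0,1]
    print(k,np.array(f),[None if o is None else round(o-a,1) for o,a in zip(obs[k],f)])
# rests: base corners & cheek tops
for k in R:
    print(k,'base',proj(im,tf(R[k],rect(-50,50,-29,29,26))).round(1).tolist(),'tops',proj(im,tf(R[k],[[28,-26,68],[28,26,68],[-40,-26,68],[-40,26,68]])).round(1).tolist())
Rm=cv2.Rodrigues(np.array(im['rvec']))[0]; print(Rm)
```

```text
yellow [109.3 126.  141.9 192.3 205.6 219.7] [np.float64(-7.3), np.float64(-2.5), np.float64(-2.4), np.float64(-4.3), np.float64(-4.1), np.float64(-7.2)]
blue [112.1 128.7 145.3 196.2 209.6 223.7] [np.float64(-4.6), np.float64(0.3), np.float64(-0.8), np.float64(-1.7), np.float64(-1.6), np.float64(-4.7)]
green [107.4 124.2 140.2 191.1 204.4 218.6] [np.float64(-3.9), np.float64(1.3), np.float64(0.8), np.float64(-0.6), np.float64(-0.9), np.float64(-4.6)]
red [-61.3 -40.7 -21.8  43.3  64.6  82.3] [None, None, None, np.float64(1.7), np.float64(-1.1), np.float64(-4.3)]
red base [[277.9, 201.0], [279.8, 118.6], [229.8, 118.5], [231.3, 200.9]] tops [[279.7, 141.6], [229.9, 141.5], [278.2, 203.7], [231.0, 203.6]]
blue base [[377.3, 197.8], [386.4, 115.5], [336.9, 115.0], [331.1, 197.7]] tops [[398.0, 138.1], [348.9, 137.6], [390.4, 200.0], [343.8, 200.0]]
green base [[210.9, 74.9], [208.2, -24.7], [153.4, -24.0], [159.5, 75.2]] tops [[199.0, -17.3], [143.7, -16.6], [201.5, 59.8], [148.9, 60.1]]
yellow base [[172.4, 201.5], [166.7, 119.5], [117.5, 119.8], [126.5, 201.4]] tops [[154.0, 142.6], [105.3, 142.7], [159.1, 204.3], [112.9, 204.1]]
grey base [[339.3, 72.7], [345.3, -26.9], [290.3, -27.7], [287.8, 72.3]] tops [[353.6, -19.8], [298.0, -20.7], [348.5, 57.3], [295.7, 56.7]]
[[ 0.2 -1.  -0. ]
 [-0.9 -0.2  0.3]
 [-0.3 -0.  -1. ]]
```

Tip offsets differ from sleeve offsets the same way on all the gauges, so one member is longer than the other. By their sleeves, all the gauges sit centred in their rests to about 1 mm. I'll start by parking yellow on grey.

Emit:
apply_moves --commands '[[[0.006,0.001,-0.04,0],[0.012,0.0025,-0.09,0],[0.012,0.0025,-0.13,0],[0.012,0.0025,-0.155,0],[0.012,0.0025,-0.17,0],[0.012,0.0025,-0.1787,0],[0.012,0.0025,-0.1787,0],[0.012,0.0025,-0.1787,0]]]'

```text
t: 4.55
ee_pos: [502.4, 12.5, 226.8]
orientation: [2.132, 0.186, -2.128]
ft_force: [0.2, 0.3, -0.6]
width: 87.9
```

```bash
python3 - <<'E'
from h import *
np.set_printoptions(precision=1,suppress=True)
o=readout.get_obs();print(o['t'],o['ee_pos'],o['ft_force'],o['moment'])
snap('wrist','w3.png'); im=snap('side','s3.png')
E
python3 -c "
import cv2
a=cv2.imread('pics/s3.png')[170:330,130:330]; b=cv2.imread('pics/w3.png')
cv2.imwrite('pics/c3.png',cv2.resize(a,(750,600)))"
```

```text
4.55 [502.4  12.5 226.8] [ 0.2  0.3 -0.6] [-0.   0.1  0. ]
```

View pics/w3.png

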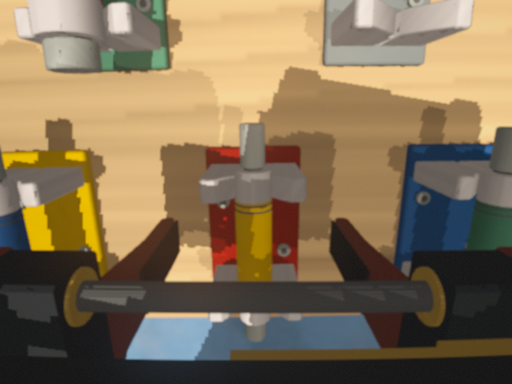

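View pics/c3.png

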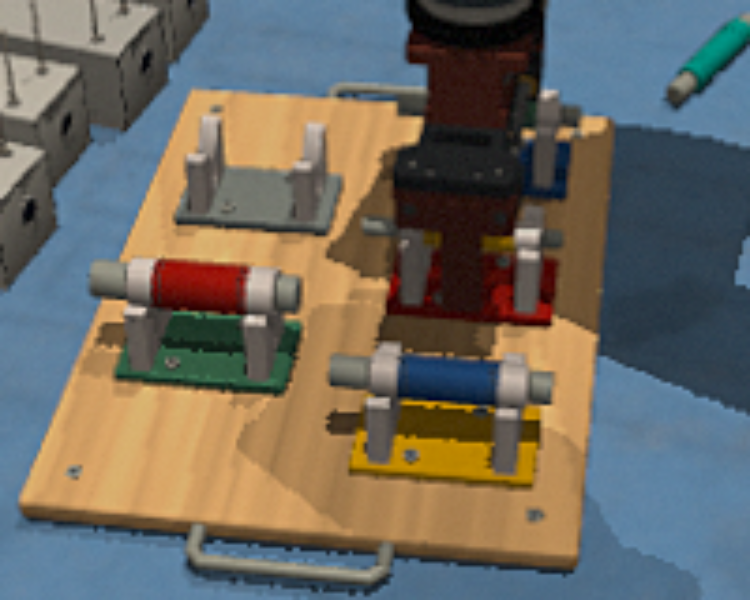

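Emit:
apply_moves --commands '[[[0,0,0,0],[0,0,0,0],[0,0,0,0],[0,0,0,0],[0,0,0,0],[0,0,0,0]]]' --gripper 0.0

```text
t: 5.4
ee_pos: [502.0, 12.5, 225.9]
orientation: [2.13, 0.187, -2.13]
ft_force: [0.8, 0.3, -0.3]
width: 31.2
```

Emit:
apply_moves --commands '[[[0,0,0,0],[0,0,0,0],[0,0,0,0]]]'

```text
t: 5.78
ee_pos: [502.0, 12.6, 226.0]
orientation: [2.13, 0.187, -2.13]
ft_force: [0.1, 0.2, 0.5]
width: 17.3
```

Emit:
apply_moves --commands '[[[0,0,0.01,0],[0,0,0.03,0],[0,0,0.055,0],[0.02,-0.005,0.075,0],[0.06,-0.015,0.08,0],[0.1,-0.025,0.08,0],[0.14,-0.036,0.08,0],[0.156,-0.04,0.08,0]]]'

```text
t: 6.78
ee_pos: [659.8, -28.2, 306.7]
orientation: [2.132, 0.186, -2.128]
ft_force: [-0.5, -0.2, -1.2]
width: 17.5
```

Emit:
apply_moves --commands '[[[0,0,0,0],[0,0,0,0]]]'

```text
t: 7.02
ee_pos: [657.0, -27.3, 305.9]
orientation: [2.129, 0.187, -2.132]
ft_force: [-0.7, 0.1, -2.0]
width: 17.6
```

```bash
python3 - <<'E'
from h import *
np.set_printoptions(precision=1,suppress=True)
o=readout.get_obs();print(o['t'],o['ee_pos'],o['ft_force'],o['moment'],o['width'])
im=snap('wrist','w4.png'); im2=snap('side','s4.png'); 
for c in ['wrist','scene','side']:
  if c=='scene': snap('scene','sc4.png')
  for n in ['rest_grey','gauge_yellow']: print(c,n,[(np.array(r['position']),round(r['conf'],2)) for r in models.place_of(c,n)][:2])
E
python3 -c "
import cv2
a=cv2.imread('pics/s4.png')[150:310,130:330]
cv2.imwrite('pics/c4.png',cv2.resize(a,(750,600)))"
```

```text
7.025 [657.  -27.3 305.9] [-0.7  0.1 -2. ] [-0.   0.1  0. ] 17.55853285154228
wrist rest_grey []
wrist gauge_yellow [(array([654.8, -24.1, 141.7]), 0.61)]
scene rest_grey [(array([661.4, -27.8,  15.9]), 0.71)]
scene gauge_yellow [(array([ 565.6, -276.4,    2. ]), 0.48), (array([661.8, -33.9, 142.3]), 0.46)]
side rest_grey [(array([657.4, -30.3,  20.6]), 0.57)]
side gauge_yellow []
```

View pics/w4.png

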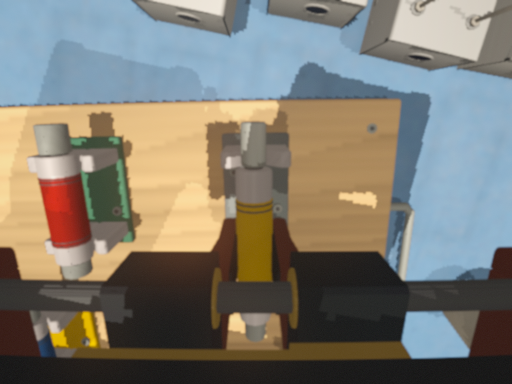

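View pics/c4.png

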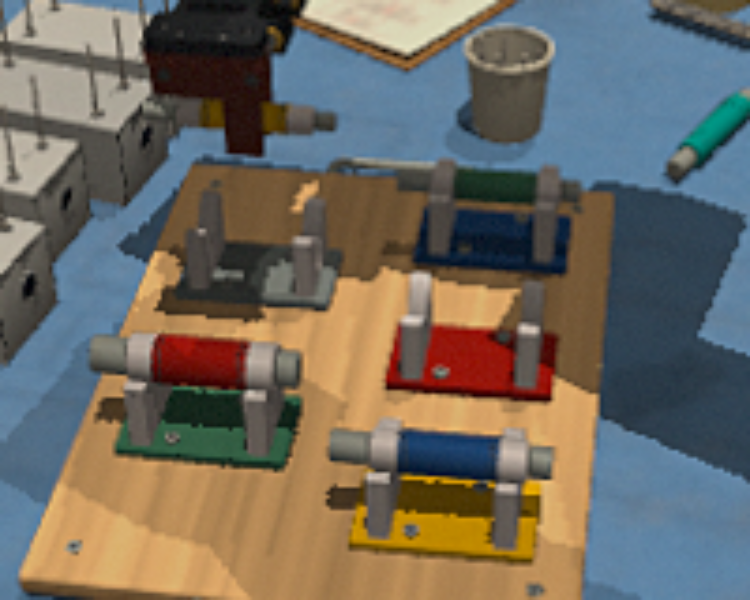

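```bash
cat >> h.py <<'E'
def zoom(im,x0,y0,x1,y1,S,fn,rests={},gs=[]):
    img=cv2.resize(im['color'][y0:y1,x0:x1,::-1],None,fx=S,fy=S,interpolation=cv2.INTER_LANCZOS4); off=np.array([x0,y0])
    for k in rests: drawrest(img,im,rests[k],S,off,(255,255,0))
    for xy,z in gs: drawg(img,im,xy,z,S,off,(255,0,255))
    cv2.imwrite('pics/'+fn,img)
E
python3 - <<'E'
from h import *
import pickle
im=viewer.get_image('wrist'); pickle.dump(im,open('w4.pkl','wb'))
R={'grey':(659.5,-27.7),'green':(631,114.5)}
zoom(im,195,100,325,250,4,'z4.png',R,[((657,-27.3),143+9)])
zoom(im,10,100,160,300,3,'z4b.png',R,[((631,115),84)])
E
```

```text
(no output)
```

View pics/z4.png

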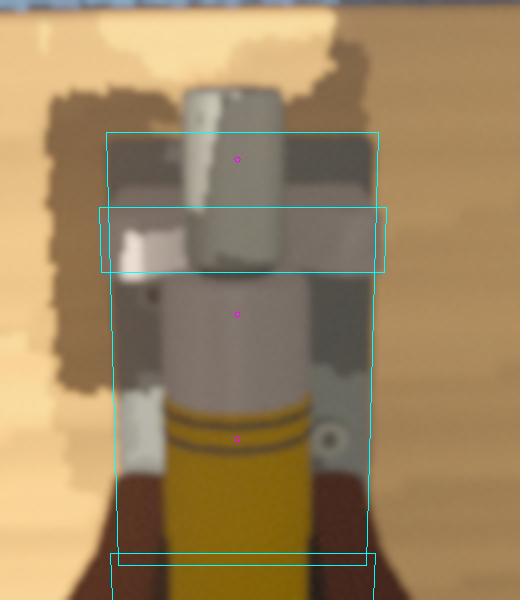

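View pics/z4b.png

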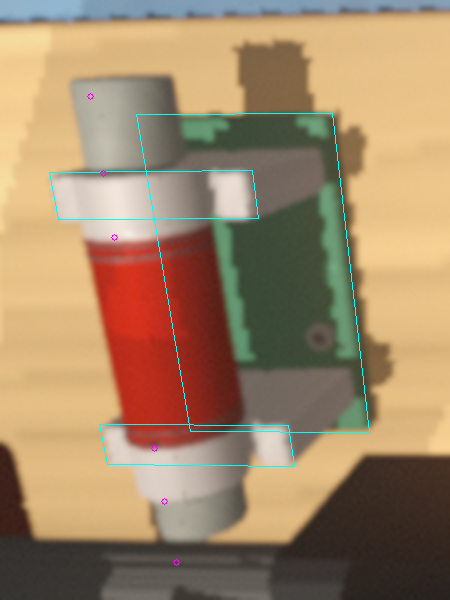

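Emit:
apply_moves --commands '[[[-0.0015,-0.0005,-0.02,0],[-0.0015,-0.0005,-0.045,0],[-0.0015,-0.0005,-0.062,0],[-0.0015,-0.0005,-0.07,0],[-0.0015,-0.0005,-0.075,0],[-0.0015,-0.0005,-0.077,0],[-0.0015,-0.0005,-0.077,0]]]'

```text
t: 8.4
ee_pos: [656.7, -28.0, 229.4]
orientation: [2.131, 0.187, -2.129]
ft_force: [-0.0, -0.2, -1.3]
width: 17.2
```

Emit:
apply_moves --commands '[[[0,0,-0.001,0],[0,0,-0.002,0],[0,0,-0.002,0]]]'

```text
t: 8.78
ee_pos: [656.5, -28.0, 227.0]
orientation: [2.13, 0.187, -2.13]
ft_force: [0.2, 0.2, -1.7]
width: 17.7
```

Emit:
apply_moves --commands '[[[-0.001,0,-0.0005,0],[-0.001,0,-0.001,0],[-0.001,0,-0.001,0]]]'

```text
t: 9.15
ee_pos: [655.8, -28.1, 226.5]
orientation: [2.131, 0.186, -2.129]
ft_force: [1.3, -1.6, 5.2]
width: 17.1
```

Emit:
apply_moves --commands '[[[0,0,-0.0005,0],[0,0,-0.001,0],[0,0,-0.001,0]]]'

```text
t: 9.52
ee_pos: [655.9, -28.4, 226.1]
orientation: [2.131, 0.186, -2.128]
ft_force: [-1.0, -4.0, 8.7]
width: 17.8
```

Emit:
apply_moves --commands '[[[0,0,0,0],[0,0,0,0],[0,0,0,0],[0,0,0,0],[0,0,0,0]]]' --gripper 0.0878

```text
t: 10.15
ee_pos: [655.5, -27.9, 224.8]
orientation: [2.13, 0.187, -2.13]
ft_force: [-0.2, -0.2, -0.9]
width: 63.8
```

Emit:
apply_moves --commands '[[[0,0,0.01,0],[0,0,0.04,0],[0,0,0.08,0],[0,0,0.12,0],[0,0,0.12,0]]]'

```text
t: 10.78
ee_pos: [656.6, -28.0, 349.5]
orientation: [2.138, 0.185, -2.122]
ft_force: [-0.3, 0.4, 0.1]
width: 87.5
```

Run:
```python
from h import *
np.set_printoptions(precision=1,suppress=True)
o=readout.get_obs();print(o['t'],o['ee_pos'],o['ft_force'],o['width'])
im=snap('wrist','w5.png'); im2=snap('side','s5.png')
for c in ['wrist','side']:
  for n in ['rest_grey','gauge_yellow']: print(c,n,[(np.array(r['position']),round(r['conf'],2)) for r in models.place_of(c,n)][:2])
zoom(im,195,100,325,250,4,'z5.png',{'grey':(658.5,-28)},[((658.5,-28),63+9)])
zoom(im2,130,150,330,310,4,'c5.png')
```

```text
10.775 [656.6 -28.  349.5] [-0.3  0.4  0.1] 87.5361108204912
wrist rest_grey [(array([659.7, -25. ,  13.7]), 0.84)]
wrist gauge_yellow [(array([631.4, 117.9,  18.7]), 0.5)]
side rest_grey [(array([656.2, -30.1,  19. ]), 0.92)]
side gauge_yellow [(array([656.4, -32.9,  61.1]), 0.7), (array([ 568.6, -278.1,    0.2]), 0.23)]
```

View pics/z5.png

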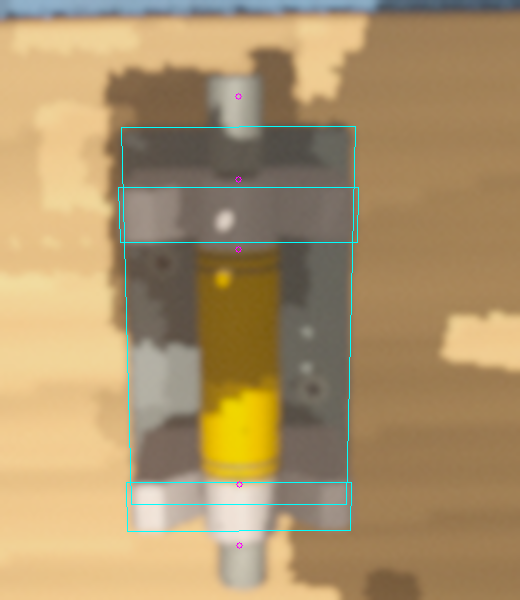

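View pics/c5.png

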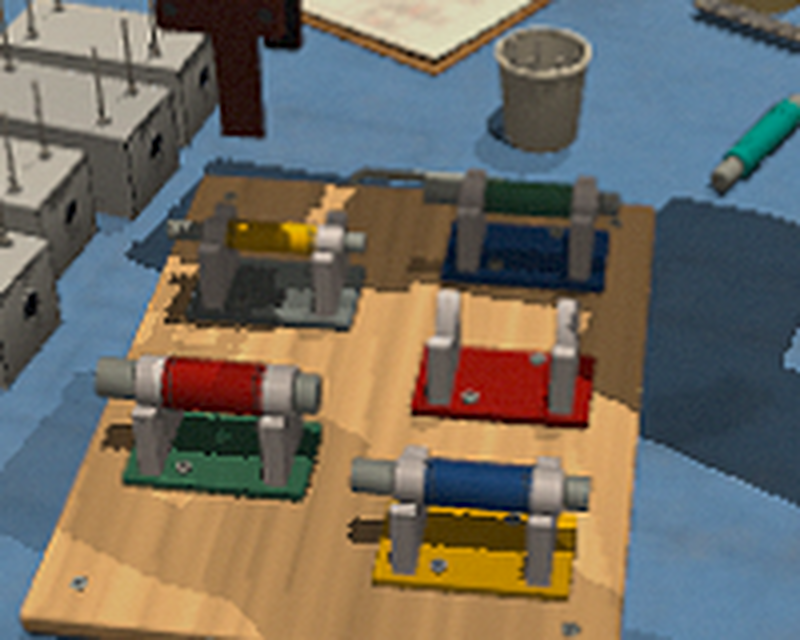

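Emit:
apply_moves --commands '[[[-0.008,0.048,0,0],[-0.018,0.1,-0.01,0],[-0.0245,0.135,-0.035,0],[-0.0245,0.143,-0.06,0],[-0.0245,0.143,-0.085,0],[-0.0245,0.143,-0.102,0],[-0.0245,0.143,-0.112,0],[-0.0245,0.143,-0.112,0]]]' --gripper 0.0878

```text
t: 12.08
ee_pos: [630.9, 114.7, 232.3]
orientation: [2.129, 0.186, -2.132]
ft_force: [-0.0, 0.3, 0.7]
width: 87.4
```

Emit:
apply_moves --commands '[[[0,0,0,0],[0,0,0,0],[0,0,0,0],[0,0,0,0],[0,0,0,0],[0,0,0,0],[0,0,0,0],[0,0,0,0]]]' --gripper 0.0

```text
t: 13.08
ee_pos: [631.0, 115.0, 233.0]
orientation: [2.13, 0.187, -2.13]
ft_force: [-0.2, 0.9, -0.1]
width: 27.5
```

Emit:
apply_moves --commands '[[[0,0,0.01,0],[0,0,0.035,0],[-0.01,-0.01,0.065,0],[-0.045,-0.036,0.08,0],[-0.085,-0.067,0.08,0],[-0.115,-0.091,0.08,0],[-0.1285,-0.102,0.08,0],[-0.1285,-0.102,0.08,0]]]'

```text
t: 14.08
ee_pos: [502.5, 12.7, 313.4]
orientation: [2.131, 0.185, -2.13]
ft_force: [0.1, -0.2, -2.4]
width: 27.4
```

Emit:
apply_moves --commands '[[[0,0,0,0]]]'

```text
t: 14.2
ee_pos: [503.8, 13.5, 313.3]
orientation: [2.132, 0.187, -2.128]
ft_force: [0.4, -0.1, -2.1]
width: 27.0
```

Run:
```python
from h import *
np.set_printoptions(precision=1,suppress=True)
o=readout.get_obs();print(o['t'],o['ee_pos'],o['ft_force'],o['width'])
im=snap('wrist','w6.png'); im2=snap('side','s6.png')
zoom(im,190,90,330,240,4,'z6.png',{'red':(502.5,12.5)},[(o['ee_pos'][:2],o['ee_pos'][2]-163+14)])
zoom(im2,130,130,330,290,4,'c6.png')
```

```text
14.2 [503.8  13.5 313.3] [ 0.4 -0.1 -2.1] 27.025657371474914
```

View pics/z6.png

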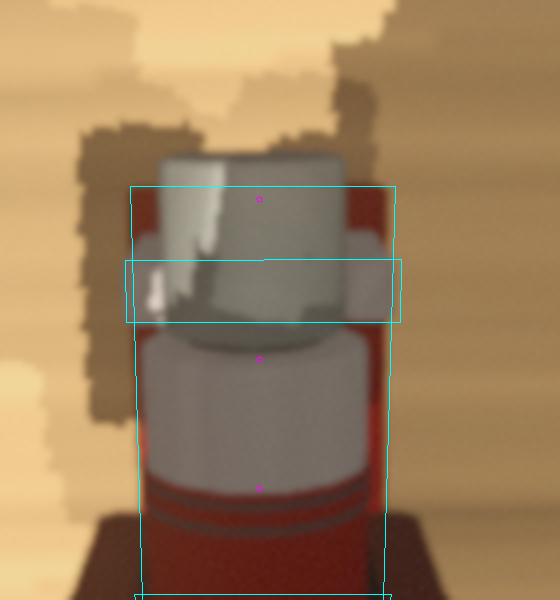

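View pics/c6.png

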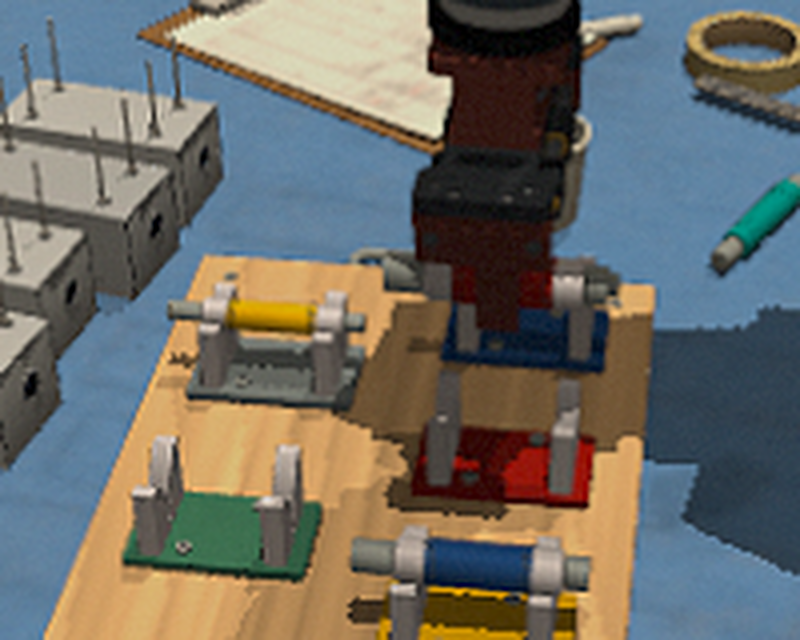

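Emit:
apply_moves --commands '[[[0.0007,0.0002,-0.02,0],[0.0007,0.0002,-0.045,0],[0.0007,0.0002,-0.062,0],[0.0007,0.0002,-0.07,0],[0.0007,0.0002,-0.075,0],[0.0007,0.0002,-0.078,0],[0.0007,0.0002,-0.079,0],[0.0007,0.0002,-0.079,0]]]'

```text
t: 15.3
ee_pos: [503.3, 13.2, 234.3]
orientation: [2.131, 0.187, -2.129]
ft_force: [-0.4, -0.4, -1.9]
width: 27.4
```

Emit:
apply_moves --commands '[[[0,0,-0.0005,0],[0,0,-0.001,0],[0,0,-0.001,0]]]'

```text
t: 15.68
ee_pos: [503.3, 13.2, 233.2]
orientation: [2.13, 0.187, -2.13]
ft_force: [0.5, -1.2, 0.3]
width: 27.2
```

Emit:
apply_moves --commands '[[[0,0,-0.0005,0],[0,0,-0.0008,0],[0,0,-0.0008,0]]]'

```text
t: 16.05
ee_pos: [503.4, 13.1, 232.9]
orientation: [2.131, 0.186, -2.129]
ft_force: [-1.8, -1.8, 9.2]
width: 27.2
```

Emit:
apply_moves --commands '[[[0,0,0,0],[0,0,0,0],[0,0,0,0],[0,0,0,0],[0,0,0,0]]]' --gripper 0.0878

```text
t: 16.68
ee_pos: [503.2, 13.3, 232.1]
orientation: [2.13, 0.187, -2.13]
ft_force: [0.2, 0.0, 0.4]
width: 73.9
```

Emit:
apply_moves --commands '[[[0,0,0.015,0],[0,0,0.05,0],[0,0,0.09,0],[0,0,0.115,0],[0,0,0.115,0],[0,0,0.115,0]]]'

```text
t: 17.42
ee_pos: [502.8, 13.2, 346.9]
orientation: [2.13, 0.187, -2.13]
ft_force: [0.2, -0.1, -0.3]
width: 87.7
```

Run:
```python
from h import *
np.set_printoptions(precision=1,suppress=True)
o=readout.get_obs();print(o['t'],o['ee_pos'],o['ft_force'],o['width'])
im=snap('wrist','w7.png'); im2=snap('side','s7.png')
zoom(im,190,90,330,240,4,'z7.png',{'red':(502.5,13)},[((502.5,13),70+14)])
zoom(im,340,90,480,240,4,'z7b.png',{'blue':(525.5,-109.5)},[((525.5,-109.5),65+10.5)])
```

```text
17.425 [502.8  13.2 346.9] [ 0.2 -0.1 -0.3] 87.74970747037557
```

View pics/z7.png

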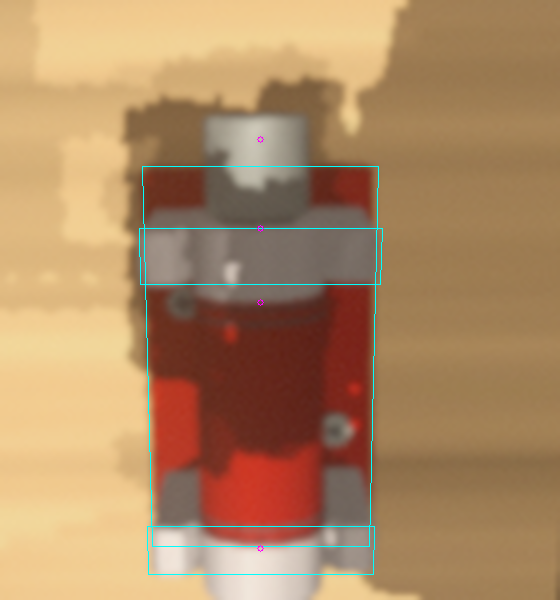

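View pics/z7b.png

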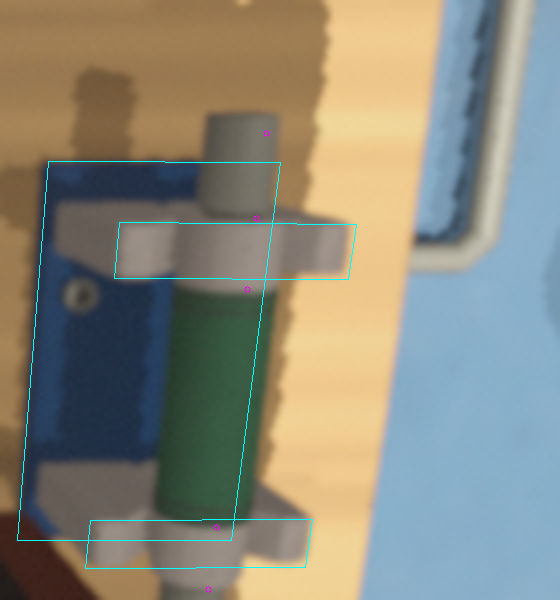

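Emit:
apply_moves --commands '[[[0.008,-0.045,0,0],[0.018,-0.095,-0.01,0],[0.0232,-0.118,-0.035,0],[0.0232,-0.1224,-0.065,0],[0.0232,-0.1224,-0.09,0],[0.0232,-0.1224,-0.108,0],[0.0232,-0.1224,-0.1192,0],[0.0232,-0.1224,-0.1192,0]]]'

```text
t: 18.52
ee_pos: [526.2, -109.0, 227.3]
orientation: [2.129, 0.187, -2.132]
ft_force: [-0.1, -0.2, 0.5]
width: 88.1
```

Emit:
apply_moves --commands '[[[0,0,0,0],[0,0,0,0],[0,0,0,0],[0,0,0,0],[0,0,0,0],[0,0,0,0],[0,0,0,0],[0,0,0,0]]]' --gripper 0.0

```text
t: 19.52
ee_pos: [526.6, -109.8, 228.2]
orientation: [2.13, 0.186, -2.128]
ft_force: [0.0, -4.6, 0.8]
width: 20.4
```

Emit:
apply_moves --commands '[[[0,0,0.01,0],[0,0,0.04,0],[0.01,0.02,0.075,0],[0.03,0.064,0.085,0],[0.052,0.112,0.085,0],[0.075,0.16,0.085,0],[0.095,0.203,0.085,0],[0.105,0.224,0.085,0]]]'

```text
t: 20.52
ee_pos: [631.8, 117.2, 313.3]
orientation: [2.129, 0.189, -2.129]
ft_force: [0.6, 0.0, -1.8]
width: 20.0
```

Emit:
apply_moves --commands '[[[0,0,0,0],[0,0,0,0],[0,0,0,0]]]'

```text
t: 20.9
ee_pos: [630.9, 113.5, 312.9]
orientation: [2.13, 0.185, -2.132]
ft_force: [0.2, 0.3, -1.9]
width: 20.3
```

Run:
```python
from h import *
np.set_printoptions(precision=1,suppress=True)
o=readout.get_obs();print(o['t'],o['ee_pos'],o['ft_force'],o['width'])
im=snap('wrist','w8.png')
zoom(im,190,90,330,240,4,'z8.png',{'green':(631,115)},[(o['ee_pos'][:2],o['ee_pos'][2]-163+10.5)])
```

```text
20.9 [630.9 113.5 312.9] [ 0.2  0.3 -1.9] 20.255161003051352
```

View pics/z8.png

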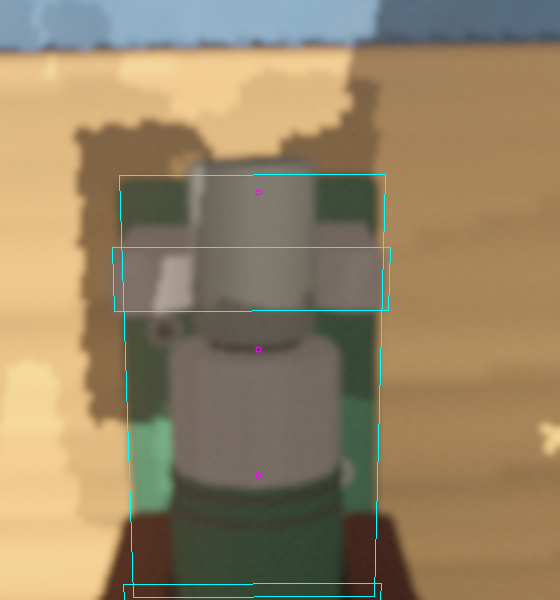

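Emit:
apply_moves --commands '[[[0.001,0,-0.025,0],[0.001,0,-0.05,0],[0.001,0,-0.067,0],[0.001,0,-0.075,0],[0.001,0,-0.08,0],[0.001,0,-0.083,0],[0.001,0,-0.084,0],[0.001,0,-0.084,0]]]'

```text
t: 21.95
ee_pos: [632.5, 114.9, 229.4]
orientation: [2.131, 0.187, -2.129]
ft_force: [-0.0, 0.1, -1.5]
width: 20.4
```

Emit:
apply_moves --commands '[[[0,0,-0.0005,0],[0,0,-0.001,0],[0,0,-0.001,0]]]'

```text
t: 22.32
ee_pos: [632.5, 115.0, 228.4]
orientation: [2.131, 0.187, -2.129]
ft_force: [-1.1, 1.4, 1.5]
width: 20.2
```

Emit:
apply_moves --commands '[[[0,0,-0.0005,0],[0,0,-0.001,0],[0,0,-0.001,0]]]'

```text
t: 22.7
ee_pos: [632.6, 115.1, 228.1]
orientation: [2.131, 0.187, -2.129]
ft_force: [-2.4, 1.2, 9.0]
width: 20.1
```

Emit:
apply_moves --commands '[[[0,0,0,0],[0,0,0,0],[0,0,0,0],[0,0,0,0],[0,0,0,0]]]' --gripper 0.0878

```text
t: 23.32
ee_pos: [632.4, 114.8, 226.8]
orientation: [2.13, 0.187, -2.13]
ft_force: [-0.2, 0.2, 0.5]
width: 66.7
```

Emit:
apply_moves --commands '[[[0,0,0.015,0],[0,0,0.05,0],[0,0,0.09,0],[0,0,0.12,0],[0,0,0.12,0],[0,0,0.12,0]]]'

```text
t: 24.08
ee_pos: [632.0, 114.8, 346.7]
orientation: [2.129, 0.187, -2.131]
ft_force: [-0.3, 0.1, -1.3]
width: 88.0
```

Run:
```python
from h import *
np.set_printoptions(precision=1,suppress=True)
o=readout.get_obs();print(o['t'],o['ee_pos'],o['ft_force'],o['width'])
im=snap('wrist','w9.png'); im2=snap('side','s9.png')
zoom(im,190,90,330,240,4,'z9.png',{'green':(631,115)},[((631,115),65+10.5)])
zoom(im2,130,150,330,310,4,'c9.png')
```

```text
24.075 [632.  114.8 346.7] [-0.3  0.1 -1.3] 87.9765188767103
```

View pics/z9.png

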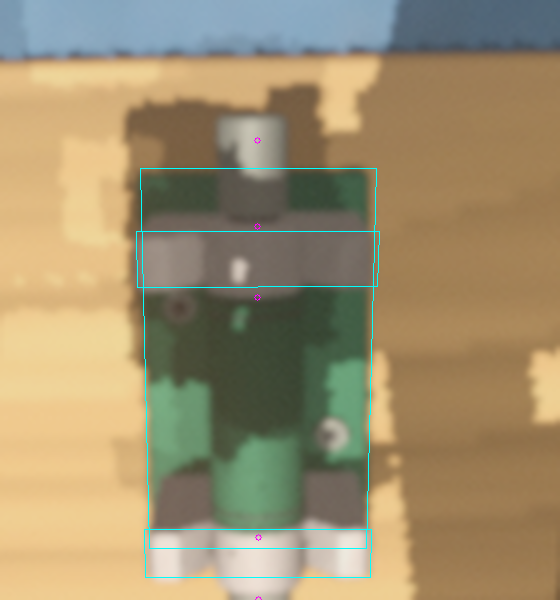

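View pics/c9.png

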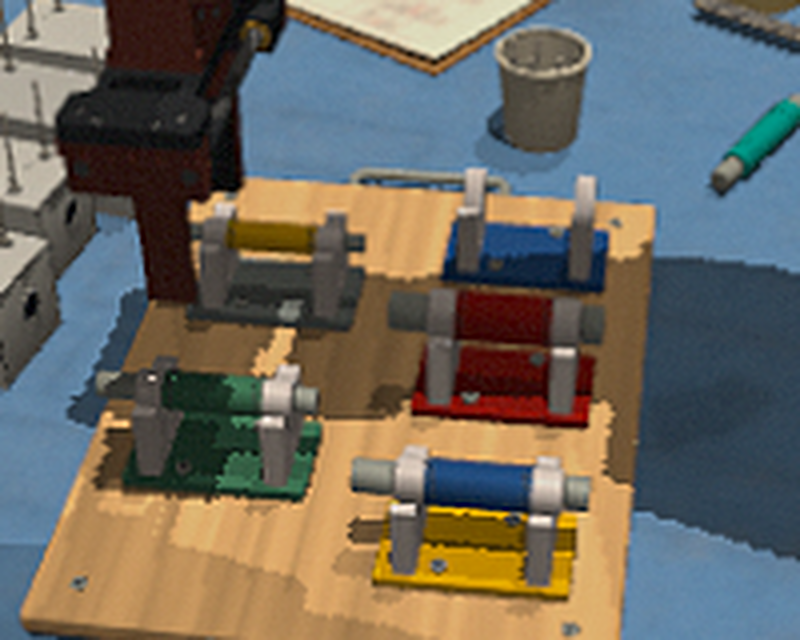

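Emit:
apply_moves --commands '[[[-0.04,0.007,0,0],[-0.09,0.015,0,0],[-0.135,0.023,-0.01,0],[-0.1552,0.0267,-0.035,0],[-0.1552,0.0267,-0.07,0],[-0.1552,0.0267,-0.1,0],[-0.1552,0.0267,-0.117,0],[-0.1552,0.0267,-0.117,0]]]'

```text
t: 25.18
ee_pos: [476.7, 141.4, 228.6]
orientation: [2.126, 0.186, -2.133]
ft_force: [-1.9, 0.4, 0.0]
width: 87.4
```

Emit:
apply_moves --commands '[[[0,0,0,0]]]'

```text
t: 25.3
ee_pos: [477.5, 141.6, 230.4]
orientation: [2.131, 0.187, -2.129]
ft_force: [0.4, 0.1, 0.2]
width: 88.2
```

Run:
```python
from h import *
np.set_printoptions(precision=1,suppress=True)
o=readout.get_obs();print(o['t'],o['ee_pos'],o['ft_force'],o['width'])
im=snap('wrist','w10.png')
```

```text
25.3 [477.5 141.6 230.4] [0.4 0.1 0.2] 88.16126331260912
```

View pics/w10.png

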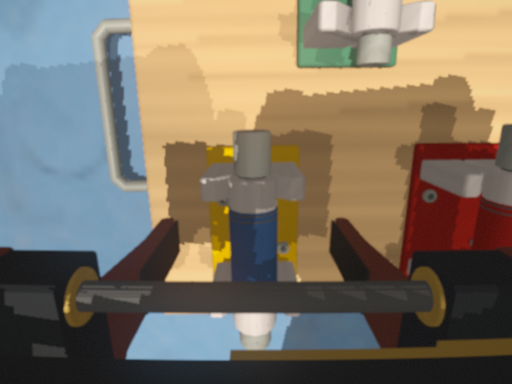

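Blue sits centred between the fingers (axis at column ~254, fingers at 178 and 330). Closing.

Emit:
apply_moves --commands '[[[0,0,0,0],[0,0,0,0],[0,0,0,0],[0,0,0,0],[0,0,0,0],[0,0,0,0],[0,0,0,0],[0,0,0,0]]]' --gripper 0.0

```text
t: 26.35
ee_pos: [477.2, 141.7, 230.0]
orientation: [2.13, 0.187, -2.13]
ft_force: [-0.9, 3.9, 1.0]
width: 23.5
```

Emit:
apply_moves --commands '[[[0,0,0.01,0],[0,0,0.04,0],[0.003,-0.015,0.075,0],[0.012,-0.06,0.09,0],[0.022,-0.115,0.09,0],[0.032,-0.17,0.09,0],[0.042,-0.22,0.09,0],[0.0485,-0.2515,0.09,0]]]'

```text
t: 27.35
ee_pos: [525.7, -112.4, 320.6]
orientation: [2.131, 0.184, -2.13]
ft_force: [-0.4, 0.7, -1.3]
width: 23.2
```

Emit:
apply_moves --commands '[[[0,0,0,0],[0,0,0,0],[0,0,0,0],[0,0,0,0]]]'

```text
t: 27.85
ee_pos: [525.6, -109.1, 320.0]
orientation: [2.129, 0.188, -2.129]
ft_force: [0.6, 0.2, -2.3]
width: 23.4
```

Run:
```python
from h import *
np.set_printoptions(precision=1,suppress=True)
o=readout.get_obs();print(o['t'],o['ee_pos'],o['ft_force'],o['width'])
im=snap('wrist','w11.png')
zoom(im,190,90,330,240,4,'z11.png',{'blue':(525.5,-109.5)},[(o['ee_pos'][:2],o['ee_pos'][2]-163+12)])
```

```text
27.85 [ 525.6 -109.1  320. ] [ 0.6  0.2 -2.3] 23.437021907983876
```

View pics/z11.png

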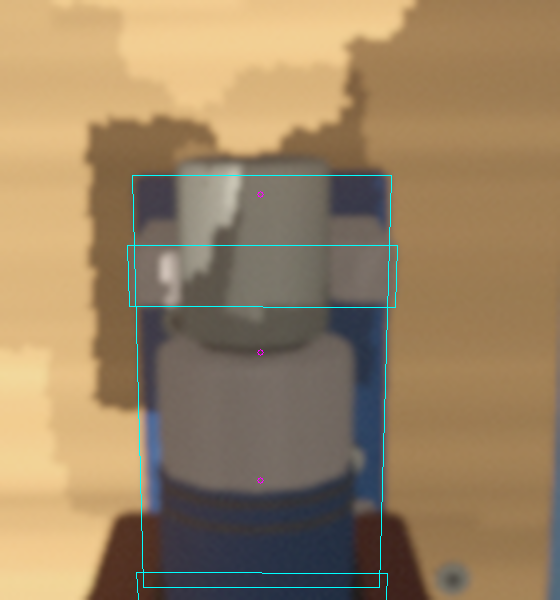

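Emit:
apply_moves --commands '[[[0.0015,0,-0.025,0],[0.0015,0,-0.055,0],[0.0015,0,-0.072,0],[0.0015,0,-0.08,0],[0.0015,0,-0.085,0],[0.0015,0,-0.088,0],[0.0015,0,-0.089,0],[0.0015,0,-0.089,0]]]'

```text
t: 28.9
ee_pos: [527.3, -110.0, 231.3]
orientation: [2.131, 0.186, -2.129]
ft_force: [-1.0, -0.1, -2.2]
width: 23.3
```

Emit:
apply_moves --commands '[[[0,0,-0.0005,0],[0,0,-0.001,0],[0,0,-0.001,0]]]'

```text
t: 29.28
ee_pos: [527.3, -110.0, 230.1]
orientation: [2.13, 0.187, -2.13]
ft_force: [0.0, 0.0, 0.6]
width: 23.3
```

Emit:
apply_moves --commands '[[[0,0,-0.0005,0],[0,0,-0.001,0],[0,0,-0.001,0]]]'

```text
t: 29.65
ee_pos: [527.3, -110.0, 229.9]
orientation: [2.13, 0.187, -2.129]
ft_force: [-3.1, 0.7, 9.5]
width: 23.1
```

Emit:
apply_moves --commands '[[[0,0,0,0],[0,0,0,0],[0,0,0,0],[0,0,0,0],[0,0,0,0]]]' --gripper 0.0878

```text
t: 30.28
ee_pos: [527.1, -110.0, 228.9]
orientation: [2.13, 0.187, -2.13]
ft_force: [0.1, 0.2, 1.3]
width: 69.8
```

Emit:
apply_moves --commands '[[[0,0,0.015,0],[0,0,0.05,0],[0,0,0.09,0],[0,0,0.118,0],[0,0,0.118,0],[0,0,0.118,0]]]'

```text
t: 31.02
ee_pos: [526.8, -109.9, 346.8]
orientation: [2.13, 0.187, -2.13]
ft_force: [0.7, -0.5, 0.1]
width: 87.9
```

Run:
```python
from h import *
np.set_printoptions(precision=1,suppress=True)
o=readout.get_obs();print(o['t'],o['ee_pos'],o['ft_force'],o['width'])
im=snap('wrist','w12.png'); im2=snap('side','s12.png')
zoom(im,190,90,330,240,4,'z12.png',{'blue':(526,-109.8)},[((526,-109.8),67+12)])
zoom(im2,130,150,330,310,4,'c12.png')
```

```text
31.025 [ 526.8 -109.9  346.8] [ 0.7 -0.5  0.1] 87.88817124044732
```

View pics/z12.png

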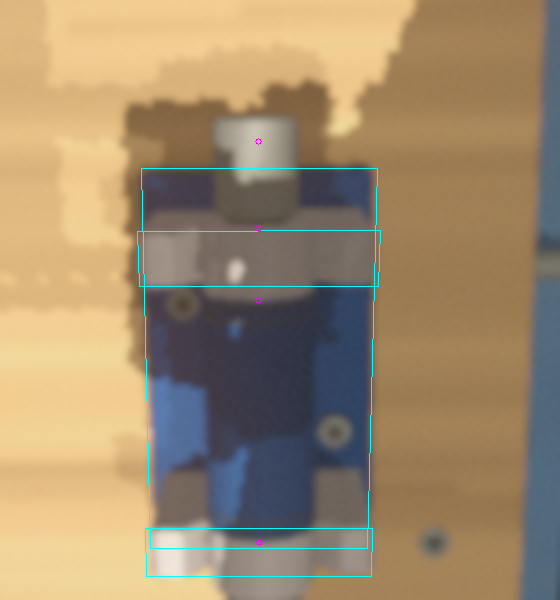

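View pics/c12.png

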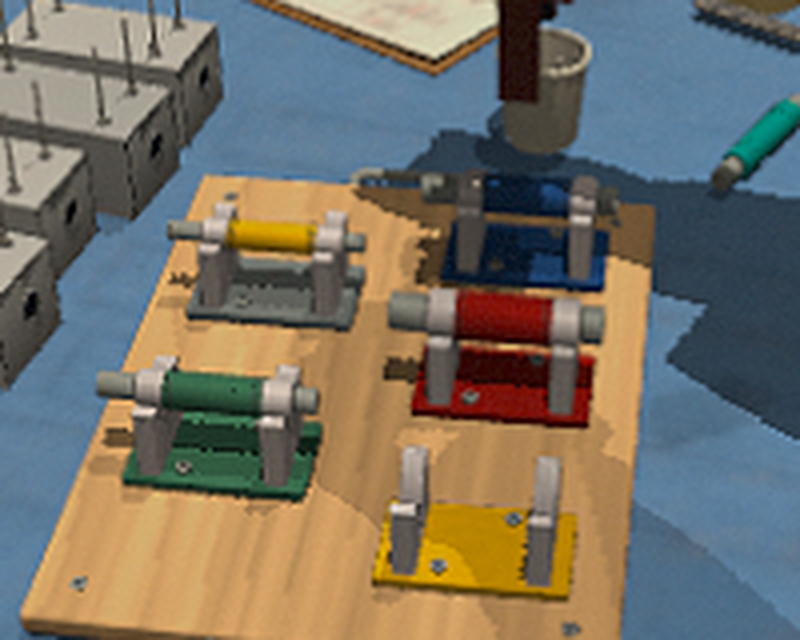

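Emit:
apply_moves --commands '[[[0.03,0.019,0,0],[0.07,0.044,0,0],[0.11,0.069,-0.005,0],[0.1306,0.0815,-0.035,0],[0.1306,0.0815,-0.07,0],[0.1306,0.0815,-0.1,0],[0.1306,0.0815,-0.121,0],[0.1306,0.0815,-0.121,0]]]'

```text
t: 32.12
ee_pos: [656.9, -28.5, 223.7]
orientation: [2.126, 0.187, -2.135]
ft_force: [-0.3, -0.2, 0.2]
width: 88.1
```

Emit:
apply_moves --commands '[[[0,0,0,0],[0,0,0,0],[0,0,0,0],[0,0,0,0],[0,0,0,0],[0,0,0,0],[0,0,0,0],[0,0,0,0]]]' --gripper 0.0

```text
t: 33.12
ee_pos: [657.8, -28.5, 226.0]
orientation: [2.13, 0.187, -2.13]
ft_force: [-0.4, 0.1, 0.6]
width: 17.3
```

Emit:
apply_moves --commands '[[[0,0,0,0],[0,0,0,0]]]'

```text
t: 33.38
ee_pos: [657.8, -28.5, 226.0]
orientation: [2.13, 0.187, -2.13]
ft_force: [0.4, -0.5, -0.0]
width: 17.4
```

Emit:
apply_moves --commands '[[[0,0,0.01,0],[0,0,0.04,0],[-0.012,0.011,0.075,0],[-0.047,0.044,0.09,0],[-0.085,0.08,0.09,0],[-0.125,0.118,0.09,0],[-0.16,0.151,0.09,0],[-0.1805,0.1703,0.09,0]]]'

```text
t: 34.38
ee_pos: [475.5, 143.0, 316.6]
orientation: [2.129, 0.188, -2.13]
ft_force: [1.1, 0.4, -1.0]
width: 17.3
```

Emit:
apply_moves --commands '[[[0,0,0,0],[0,0,0,0],[0,0,0,0],[0,0,0,0],[0,0,0,0]]]'

```text
t: 35.0
ee_pos: [477.6, 141.5, 315.9]
orientation: [2.13, 0.186, -2.131]
ft_force: [-0.4, -0.7, -1.4]
width: 17.5
```

Run:
```python
from h import *
np.set_printoptions(precision=1,suppress=True)
o=readout.get_obs();print(o['t'],o['ee_pos'],o['ft_force'],o['width'])
im=snap('wrist','w13.png')
zoom(im,190,90,330,240,4,'z13.png',{'yellow':(477,142)},[(o['ee_pos'][:2],o['ee_pos'][2]-163+9)])
```

```text
35.0 [477.6 141.5 315.9] [-0.4 -0.7 -1.4] 17.487813003934537
```

View pics/z13.png

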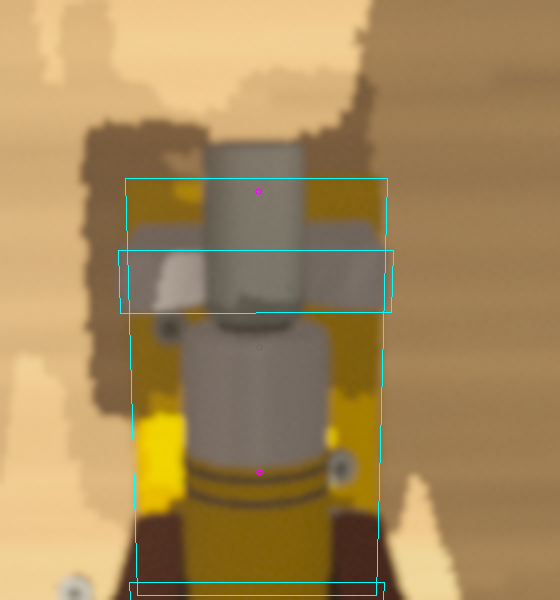

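Emit:
apply_moves --commands '[[[-0.0008,0.0002,-0.025,0],[-0.0008,0.0002,-0.055,0],[-0.0008,0.0002,-0.072,0],[-0.0008,0.0002,-0.08,0],[-0.0008,0.0002,-0.085,0],[-0.0008,0.0002,-0.088,0],[-0.0008,0.0002,-0.089,0],[-0.0008,0.0002,-0.089,0]]]'

```text
t: 36.05
ee_pos: [476.6, 142.1, 227.3]
orientation: [2.131, 0.187, -2.129]
ft_force: [-0.8, 0.1, -0.9]
width: 17.4
```

Emit:
apply_moves --commands '[[[0,0,-0.0005,0],[0,0,-0.001,0],[0,0,-0.001,0]]]'

```text
t: 36.42
ee_pos: [476.6, 142.0, 226.1]
orientation: [2.13, 0.187, -2.13]
ft_force: [0.1, -1.1, 0.3]
width: 17.5
```

Emit:
apply_moves --commands '[[[0,0,-0.0005,0],[0,0,-0.001,0],[0,0,-0.001,0]]]'

```text
t: 36.8
ee_pos: [476.6, 142.0, 225.8]
orientation: [2.13, 0.187, -2.129]
ft_force: [-2.3, -2.1, 10.8]
width: 17.3
```

Emit:
apply_moves --commands '[[[0,0,0,0],[0,0,0,0],[0,0,0,0],[0,0,0,0],[0,0,0,0],[0,0,0,0]]]' --gripper 0.0878

```text
t: 37.55
ee_pos: [476.5, 142.0, 225.0]
orientation: [2.13, 0.187, -2.13]
ft_force: [0.2, -0.6, 0.3]
width: 74.0
```

Emit:
apply_moves --commands '[[[0,0,0.015,0],[0,0,0.05,0],[0,0,0.09,0],[0,0,0.121,0],[0,0,0.121,0],[0,0,0.121,0]]]'

```text
t: 38.3
ee_pos: [476.1, 141.9, 345.9]
orientation: [2.13, 0.187, -2.13]
ft_force: [-0.0, -0.4, 0.4]
width: 87.8
```

Run:
```python
from h import *
np.set_printoptions(precision=1,suppress=True)
o=readout.get_obs();print(o['t'],o['ee_pos'],o['ft_force'],o['width'])
im=snap('wrist','w14.png'); im2=snap('side','s14.png')
zoom(im,190,90,330,240,4,'z14.png',{'yellow':(477.2,142)},[((477.2,142),63+9)])
```

```text
38.3 [476.1 141.9 345.9] [-0.  -0.4  0.4] 87.82040706597233
```

View pics/z14.png

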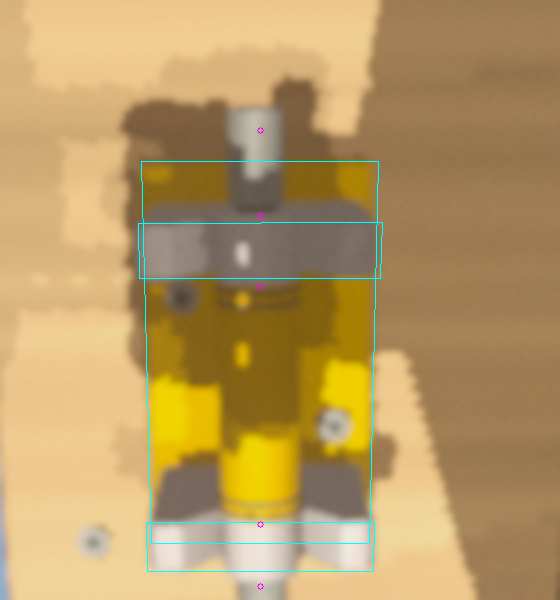

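Emit:
apply_moves --commands '[[[0.005,-0.04,0.03,0],[0.01,-0.08,0.06,0],[0.014,-0.12,0.09,0],[0.014,-0.132,0.1,0],[0.014,-0.132,0.1,0],[0.014,-0.132,0.1,0]]]'

```text
t: 39.15
ee_pos: [490.0, 10.8, 444.5]
orientation: [2.127, 0.188, -2.133]
ft_force: [-1.1, -0.1, -0.5]
width: 87.5
```

Run:
```python
from h import *
np.set_printoptions(precision=1,suppress=True)
o=readout.get_obs();print(o['t'],o['ee_pos'],o['ft_force'],o['width'])
im=snap('wrist','w15.png'); im2=snap('side','s15.png'); im3=snap('scene','sc15.png')
RR={'red':(502.5,13),'blue':(526,-109.8),'green':(631,115),'yellow':(477.2,142),'grey':(658.5,-28)}
for k in AX:
  print(k,[np.array(models.place_of(c,'gauge_'+k)[0]['position'])-[*RR[k],AX[k]] for c in ['wrist','side','scene'] if models.place_of(c,'gauge_'+k)])
print([models.place_of(c,'stud_cup')[:1] for c in ['side','scene']])
zoom(im2,130,150,330,310,4,'c15.png')
zoom(im3,150,120,350,270,4,'d15.png')
```

```text
39.15 [490.   10.8 444.5] [-1.1 -0.1 -0.5] 87.4824022046064
red [array([ 3.3,  1.3, -0.8]), array([-4.8,  1.1, -1.9]), array([ 3.5, -1.4, -5. ])]
blue [array([-2.6, -0.2, -2.2]), array([-1.4, -4.6, -1.2]), array([-3.7,  0.3,  0.6])]
green [array([ 0.6, -0.6,  4.3]), array([-1.7,  0.7, -2.2]), array([-220.1, -419.3,  -56.2])]
yellow [array([  44.5, -254.4,  -42.1]), array([ 0.4, -7.1,  0.4]), array([ 1. , -6.7,  2.4])]
[[{'position': [562.9, -278.3, 1.5], 'conf': 0.56}], [{'position': [567.8, -279.5, 1.1], 'conf': 0.66}]]
```

View pics/c15.png

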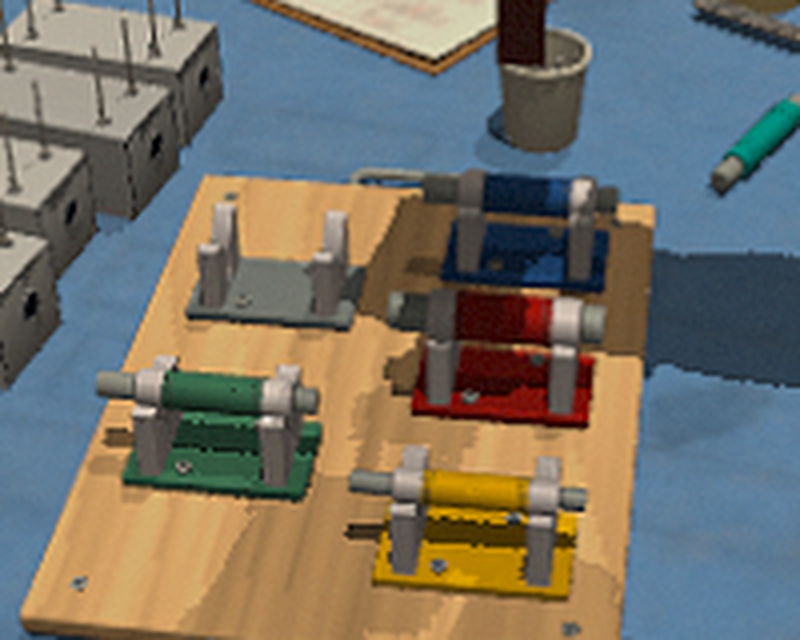

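View pics/d15.png

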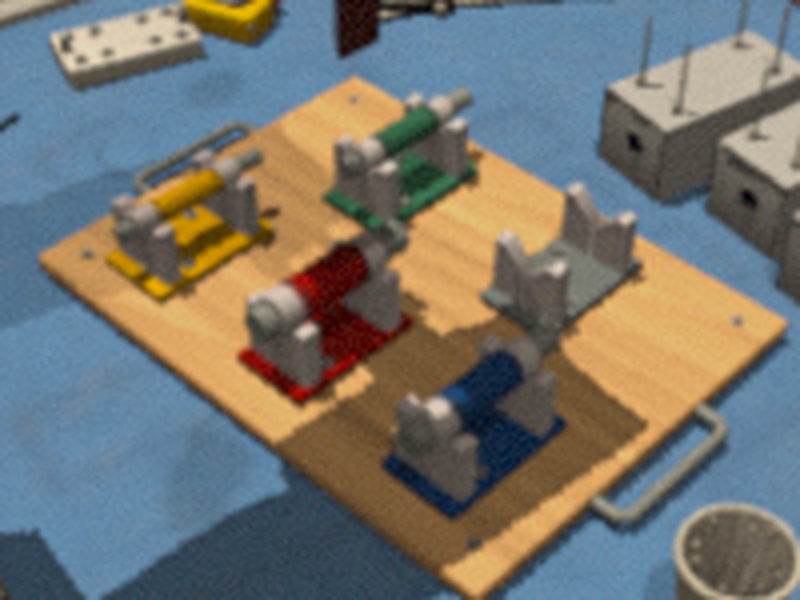

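View pics/w15.png

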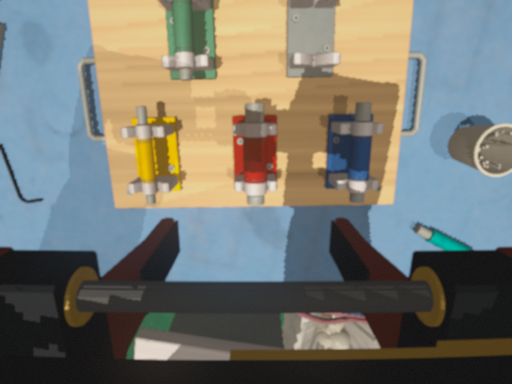

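All three pictures show each gauge level in both grooves of its own rest. Grey is empty (side px ~200,220) and the cup hasn't moved. Handing in.

```bash
python3 -c "
from workcell import workorder
print(workorder.close_job())"
```

```text
the job is handed in; nothing more can be done
None
```

Each of the four gauges now lies in the rest of its own colour, and the job is handed in at about 39 s on the robot clock. I parked yellow on grey, then moved red, green and blue to their own rests and brought yellow over last. Each was lowered until it touched its grooves (about 9–11 N) before I let go.

**Checks that passed:**
- **Seating:** the last wrist, side and scene pictures show every gauge in both grooves of its rest. Wrist close-ups after each release put them centred along the rest to about 1 mm.
- **Surroundings:** the grey rest is empty. The cup stands where it was, as far as the roughly 4 mm detection can tell, and the turquoise look-alike was never touched.
- **Limits:** the arm touched nothing at the end, and no force reading during the moves went above about 11 N.

**Checks that disagreed:**
- **Yellow's position:** the network put yellow about 7 mm to one side in both the side and scene views. The close-up shows it in the groove, so I took that as detection error.
- **Other network results:** red was up to about 5 mm off along the rest, with opposite signs in different views. Blue was 4.6 mm off sideways in the side view. Two results were on the wrong objects: green in the scene view (on the look-alike) and yellow in the wrist view.

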